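Trip the ratchet and lower the hold-down arm onto the circuit board

TASK

The hold-down arm of the board holder is propped up by its ratchet. With the fingertips, press the pawl's thumb tab down as far as it goes, so that the pawl swings clear of the teeth and stays clear, and only then push the arm down by its crossbar, all the way, until its rubber foot rests on the circuit board. Pick nothing up, and leave the other things on the bench where they are.

Things in the scene. Friction and masses are not known exactly. Their poses are not given: they have to be found in the camera images.
- stand: Board holder fixed to the bench: grey base plate 370 x 150 x 12 mm with a steel ratchet wheel and hold-down arm, a dark pawl, and a circuit board (145 x 120 mm, top 35 mm above the bench). Origin on the bench below the arm's hinge; x points along the plate to the board (plate -140 to +230 mm), z up; the mechanism lies in its x-z plane. Position and yaw vary, board end roughly to the robot's left.
- pawl (a joint): Pawl, a dark hook lying over the top of the ratchet wheel. 0 rad = hooked into the teeth, 0.45 rad = stop, well clear of the teeth (it leaves them at about 0.15). Its pivot is stiff: it stays where it is left, and takes about 4 to 5 N on the tab to press. The hook end rises to about 180 mm above the bench at the stop.
- tab_top (a point): Centre of the top face of the pawl's thumb tab, a flat dark steel plate 30 mm (along the stand's x) x 34 mm x 5 mm. With the pawl hooked it is level, at stand x = -125 mm, 132 mm above the bench, and 55 mm behind the pawl's pivot; pressed to the stop it has come down 25 mm and slopes.
- pawl_pivot (a point): Pivot of the pawl, at stand x = -70 mm, 124 mm above the bench; its axis is the stand's y.
- clamp (a joint): Hold-down arm. 0 rad = upper stop, pointing 0.72 rad above level; grows as the arm goes down; 0.72 = level, foot on the board (stop). Starts between 0 and 0.03. With the pawl hooked it goes no further than about 0.07. Its hinge is stiff: it stays where it is left and takes about 2 to 3 N at the crossbar to push down.
- clamp_hinge (a point): Hinge of the arm, on the axis of the ratchet wheel, 80 mm above the bench; the axis is the stand's y. The wheel measures 104 mm over its teeth.
- crossbar (a point): Middle of the crossbar at the arm's free end: a round black bar 18 mm thick, 70 mm long, along the stand's y, 150 mm from the hinge. Centre about 179 mm above the bench with the arm raised, 80 mm with it fully down. The arm is a flat steel bar 18 x 12 mm; the rubber foot hangs 45 mm below it, 118 mm from the hinge.
- cup: White cup, 80 mm wide, 65 mm high, on the far side of the holder from the robot. Not to be moved. Origin at its underside.
- tray: Grey divided parts tray, 100 x 75 x 30 mm, on the far side of the holder from the robot. Not to be moved. Origin at its underside.
- bottle: Amber bottle, 44 mm wide, 100 mm high, behind the pawl end of the holder. Not to be moved. Origin at its underside.
- spool: Metal spool, 56 mm wide, 35 mm high, behind the pawl end of the holder. Not to be moved. Origin at its underside.
- screwdriver: Screwdriver lying along the robot's side of the holder. Not to be moved. Origin on its underside.
- meter: Black multimeter lying flat, 130 x 70 x 32 mm, on the robot's side of the holder. Not to be moved. Origin at its underside.

How it is judged (in metres and radians):
On the way, in this order (a step that is already met when the one before it is completed fails the run):
1. the pawl has been pressed free of the teeth (beyond 0.3 rad) (value of joint pawl above 0.3 rad), for 0.2 s.
2. the arm has been pushed down until its foot rests on the board (beyond 0.69 rad) (value of joint clamp above 0.69 rad), for 0.2 s.
At the end, for the whole second after the job is handed in: The pawl is free (beyond 0.3 of 0.45 rad), and the arm is at rest fully down (beyond 0.69 of 0.72 rad), its foot on the board (value of joint pawl above 0.3 rad and value of joint clamp above 0.69 rad and velocity of joint clamp between -0.05 and 0.05 rad/s); the robot touches nothing.
It fails at once if the arm is forced past the teeth while the pawl is still hooked (arm beyond 0.14 rad with the pawl below 0.12 rad) (value of joint clamp above 0.14 rad and value of joint pawl below 0.12 rad).
It fails at once if the cup, tray, bottle, spool, screwdriver or multimeter is shifted or lifted by 30 mm, or knocked over (distance of any of cup, tray, bottle, spool, screwdriver, meter from where it was at the start of the episode above 0.03 m or angle between any of cup, tray, bottle, spool, meter's own z axis and vertical above 0.5 rad).
It also fails if it takes over 38 s, if anything falls off the work surface, if the arm or the gripper's body presses on something with over 40 N, if the wrist force passes 120 N, or if a joint passes its speed limit or range.

ROBOT

A 6-joint arm with a two-finger parallel gripper is mounted at the origin on the work surface. World frame = base frame: x ahead of the robot, y to its left, z up, the work surface at z = 0. Lengths are in mm, angles in rad, forces in N, time in s.
With the tool pointing down it reaches from about 275 to 825 mm from the base axis. Payload 5.2 kg.
Tool frame: the origin (TCP) lies at the very end of the fingers, on their centre line; the grasp point (between the pads) lies 19 mm behind it; z points along the fingers, y is the line along which they close (so a half turn about z gives the same grasp; the last joint's range is limited). The gripper opens to 93 mm and grips with 3 to 60 N. Pads are 15 mm wide; open, the fingers measure 128 mm over their backs; the gripper's body (75 mm by 188 mm) begins 65 mm behind the grasp point.
Start: joints at [1.049, 0.259, 1.535, -0, 1.348, -0.203], TCP at [172.363, 522.299, 218.653] pointing down, gripper open.
Joint ranges: [-3.14, 3.14], [-0.91, 2.08], [0.19, 2.58], [-1.22, 4.36], [0.22, 2.71], [-3.12, 3.12]. Speed limits (rad/s): [2.57, 2.57, 3.14, 3.14, 3.14, 3.14].

INTERFACE

Orientations are given as [roll, pitch, yaw] about the fixed x, y, z axes, in that order (R = Rz(yaw) Ry(pitch) Rx(roll)).
In Python, from bench import robot gives the robot as it stands. The module is installed in compiled form; this text tells all that it offers. Calls block until the motion is done:
- robot.move_ptp(position, orientation): joint-space move of the TCP to a pose.
- robot.move_linear(position, ori=None, speed=150, f_stop=None): straight line of the TCP; ori=None keeps the orientation; speed is the mean speed in mm/s. With f_stop (N) it stops when the force on the tool has changed by that much, and returns True; else False.
- robot.move_j(angles): joint-space move.
- robot.move_gripper(opening): opening from 0.0 (shut) to 1.0 (fully open); the grip force is fixed at half the most; returns when the fingers have stopped.
- robot.sleep(seconds).
- robot.inverse_kinematics(position, orientation): joint angles nearest the present ones, or None.
- robot.get_image(name): name is "scene" or "top" or "wrist"; returns a dict with "img" (400x640x3 uint8, blue, green, red), "fovy" (degrees; the focal length in pixels is half the picture's height over the tangent of half this angle, whatever the lens; pixels are square), "cx", "cy" (the principal point, pixels), "eye" and "orientation" of the camera in the world. Camera axes: x right, y down, z forward; pixel columns grow to the right and rows downward; lengths in mm; the calibration is good to about 2 mm. A picture is of the moment at which its call begins. There is no depth.
A pose or a line that the arm cannot do raises robot.MotionError and nothing moves.
- robot.hand_in(): hands the job in; it is judged then, once.
Readings, each from a call of its own:
- robot.current_t(): time.
- robot.current_qpos(): joint angles.
- robot.current_joint_vel(): joint speeds.
- robot.current_joint_efforts(): joint torques, N m.
- robot.current_tcp_pos(): TCP position.
- robot.current_eef_rot(): TCP orientation.
- robot.current_contact_force(): force on the tool from outside, world axes, zero at the start.
- robot.current_ft_torque(): the same for the moment, N m.
- robot.current_gripper_width(): opening from 0.0 (shut) to 1.0 (fully open).
- robot.current_finger_force(): force on a finger pad.
Only numpy, scipy, OpenCV 4.12 (cv2) and the standard library are available. Lean on these libraries where they do the work, as an engineer would, in place of code of your own. Each camera call takes 0.05 s, during which the arm holds its last target. There are 200 camera calls.

## Working session

There is one attempt and no reset: what is moved stays moved. The work goes in short steps, each a Python script; the robot and the scene stay as the last script left them, time stands still between calls to the robot, and variables do not carry over. Pictures are saved under pics/ and viewed, at most 10 in all, crops included, and the job is handed in when it is done.

```bash
mkdir -p pics
python3 - <<'E'
from bench import robot
import cv2,pickle
d={n:robot.get_image(n) for n in("scene","top")}
pickle.dump(d,open("d0.pkl","wb"))
for n,v in d.items():
    cv2.imwrite(f"pics/{n}0.png",v["img"]); print(n,v["fovy"],v["cx"],v["cy"],v["eye"],v["orientation"])
print(robot.current_t(),robot.current_eef_rot())
E
```

```text
scene 47.297958119400604 319.0829485986542 203.7171354818039 [1256.01493272  104.96646113  656.10091764] [-2.19509813  0.02285579  1.73673348]
top 53.20059039675202 318.06757308108575 203.70316427462706 [525.75882708 -30.02170801 842.83634636] [-3.07298703  0.00406832 -1.59169064]
0.1 [-3.14002144e+00 -3.27116855e-04  2.82282835e+00]
```

View pics/scene0.png

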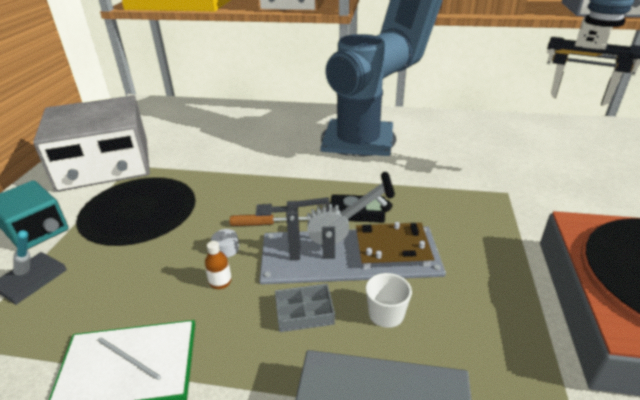

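View pics/top0.png

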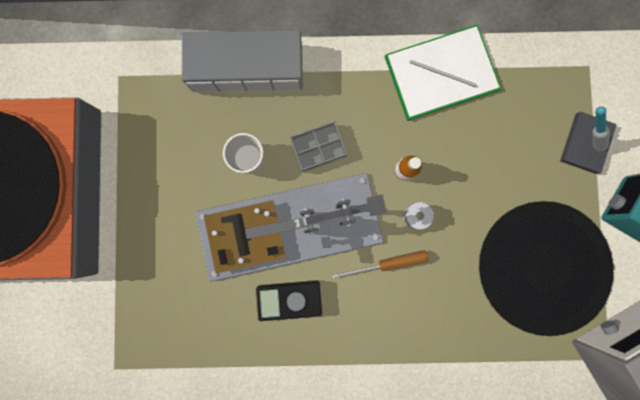

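The scene view shows the holder with the arm raised to the right. In the top view the plate corners are near (197,211), (368,174), (383,243) and (212,281), the crossbar is near (236,236) and the tab near (376,205). I'll zoom in on those.

```bash
cat > h.py <<'E'
import numpy as np
from scipy.spatial.transform import Rotation as R
def K(v): return 200/np.tan(np.radians(v["fovy"])/2)
def cast(v,px,z):
    f=K(v); e=np.array(v["eye"])
    d=R.from_euler("xyz",v["orientation"]).apply([(px[0]-v["cx"])/f,(px[1]-v["cy"])/f,1])
    return e+d*(z-e[2])/d[2]
def proj(v,p):
    f=K(v); c=R.from_euler("xyz",v["orientation"]).inv().apply(np.array(p)-v["eye"])
    return np.array([v["cx"]+f*c[0]/c[2],v["cy"]+f*c[1]/c[2]])
def stand(o,yaw,p): # stand frame -> world
    return np.array([*o,0])+R.from_euler("z",yaw).apply(p)
E
python3 - <<'E'
import pickle,cv2,numpy as np
from h import *
v=pickle.load(open("d0.pkl","rb"))["top"]
c=[cast(v,p,12)[:2] for p in[(197,211),(368,174),(383,243),(212,281)]]
print(np.round(c),[np.linalg.norm(c[i]-c[i-1]) for i in range(4)])
C=np.mean(c,0); ax=(c[0]+c[3]-c[1]-c[2])/2; yaw=np.arctan2(ax[1],ax[0]); 
u=np.array([np.cos(yaw),np.sin(yaw)]); o=C-45*u
print(o,yaw)
for n,p in dict(tab=(-125,0,132),piv=(-70,0,124),bar=(113,0,179),b1=(113,35,179),b2=(113,-35,179)).items(): print(n,stand(o,yaw,p),proj(v,stand(o,yaw,p)))
i=v["img"][160:300,185:445]; cv2.imwrite("pics/c0.png",cv2.resize(i,None,fx=3,fy=3,interpolation=2))
E
```

```text
[[ 573.  225.]
 [ 643. -134.]
 [ 499. -161.]
 [ 428.  194.]] [np.float64(148.3052979354609), np.float64(365.3686743634306), np.float64(146.96156932984613), np.float64(361.4197251126848)]
[544.34782534 -12.9963038 ] 1.7655286632115887
tab [ 568.5358175  -135.63374113  132.        ] [378.43203708 205.85273737]
piv [557.89310095 -81.67326871 124.        ] [347.99499088 212.66292327]
bar [522.48188043  97.86793955 179.        ] [242.64297631 234.74129185]
b1 [488.14339797  91.09530174 179.        ] [246.90314977 255.49189554]
b2 [556.82036288 104.64057735 179.        ] [238.41323296 214.13890821]
```

View pics/c0.png

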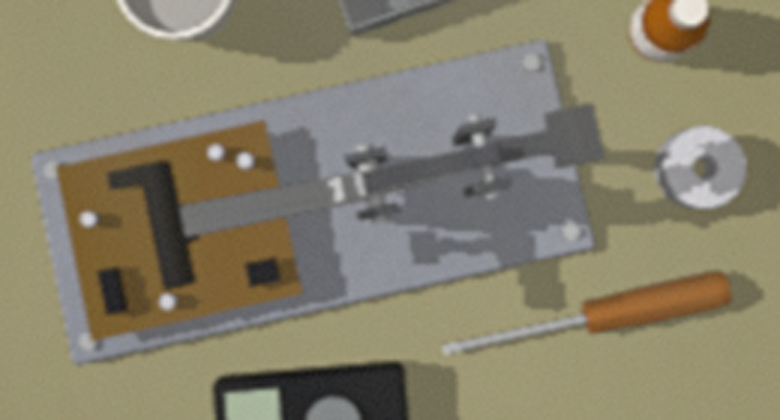

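The plate, tab (376,205) and crossbar (241,234) agree with the stand model to about 2 px. Next I press the tab.

Run:
```python
from bench import robot
from h import *
import pickle,cv2
v=pickle.load(open("d0.pkl","rb"))["top"]
yaw=1.7655; t=cast(v,(377,205.5),132)[:2]; print(t)
for psi in (yaw,yaw-np.pi):
    q=robot.inverse_kinematics([*t,107],[np.pi,0,psi]); print(psi,q)
qs=[p for p in(yaw,yaw-np.pi) if (q:=robot.inverse_kinematics([*t,107],[np.pi,0,p])) is not None]
psi=min(qs,key=lambda p:abs(robot.inverse_kinematics([*t,107],[np.pi,0,p])[5]))
o=[np.pi,0,psi]
robot.move_gripper(0.0)
p=robot.current_tcp_pos(); robot.move_linear([p[0],p[1],270])
robot.move_ptp([*t,260],o); robot.move_linear([*t,150],o)
print(robot.current_t(),robot.current_tcp_pos())
print(robot.move_linear([*t,122],o,speed=40,f_stop=2.5),robot.current_tcp_pos(),robot.current_contact_force())
print(robot.move_linear([*t,98],o,speed=40,f_stop=14),robot.current_tcp_pos(),robot.current_contact_force())
print(robot.current_t())
s=robot.get_image("scene"); cv2.imwrite("pics/s1.png",cv2.resize(s["img"][140:320,200:460],None,fx=3,fy=3,interpolation=2))
```

```text
[ 569.21946802 -133.10306509]
1.7655 [-0.42040026  0.41418205  1.59990834  0.          1.12750226 -0.61510393]
-1.376092653589793 [-4.20400259e-01  4.14182055e-01  1.59990834e+00 -4.44089210e-16
  1.12750226e+00  2.52648872e+00]
5.625 [ 569.86812055 -133.23350119  150.88421266]
True [ 569.12742724 -133.29080272  130.03090249] [-0.1369173  -0.5901897  -0.72678146]
True [ 569.46166963 -132.90708512  109.88007833] [-1.86217042 -0.39980223  7.69560028]
6.7333
```

View pics/s1.png

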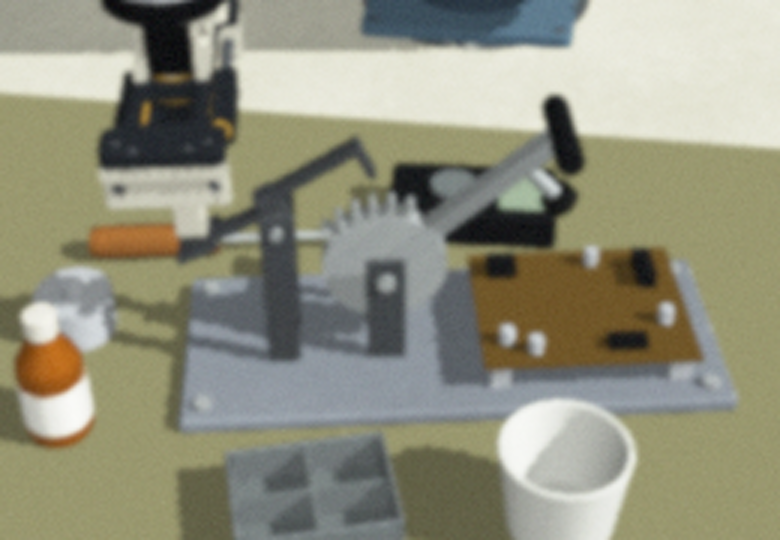

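The pawl is at its stop: the hook tip, near (360,150) in the crop, is well above the wheel teeth. The fingertip height of 110 mm also matches the stop. Now the crossbar.

Run:
```python
from bench import robot
from h import *
import pickle,cv2
v=pickle.load(open("d0.pkl","rb"))["top"]
yaw=1.7655; o=[np.pi,0,yaw]; u=np.array([np.cos(yaw),np.sin(yaw)])
b=cast(v,(241.5,234.3),179)[:2]; h=b-112.8*u; print(b,h)
p=robot.current_tcp_pos()
robot.move_linear([p[0],p[1],150],o); robot.move_linear([p[0],p[1],240],o)
P=lambda a,dz=9:[*(h+150*np.cos(a)*u),80+150*np.sin(a)+dz]
robot.move_ptp([*b,240],o); robot.move_linear([*b,198],o)
print(robot.move_linear([*b,183],o,speed=40,f_stop=2),robot.current_tcp_pos(),robot.current_contact_force())
for a in np.arange(.6,.05,-.1):
    s=robot.move_linear(P(a),o,speed=60,f_stop=12); print(round(a,2),s,robot.current_tcp_pos().round(1),robot.current_contact_force().round(1))
    if s: break
if not s: print(robot.move_linear(P(0,1),o,speed=40,f_stop=14),robot.current_tcp_pos(),robot.current_contact_force())
robot.sleep(.3); print(robot.current_t())
s=robot.get_image("scene"); cv2.imwrite("pics/s2.png",cv2.resize(s["img"][140:320,200:460],None,fx=3,fy=3,interpolation=2))
```

```text
[523.25126248  99.75899077] [545.0753345  -10.90965827]
True [523.68325123  99.98952043 185.47414831] [ 0.07289864 -0.37873673 -0.58969008]
0.6 False [520.6 111.  173.1] [ 0.4 -0.2  0.4]
0.5 False [519.2 118.3 160.3] [-0.2  0.2  0.4]
0.4 False [517.9 124.6 146.8] [-0.5 -0.4  0.3]
0.3 False [516.9 129.6 132.7] [-1.3 -0.4  0.6]
0.2 False [516.2 133.2 118.1] [-0.2  0.4 -0.3]
0.1 False [515.7 135.4 103.3] [-0.1 -0.3 -0.6]
True [516.5589268  136.43309697  88.90473331] [-3.20408098  0.17370914  9.17641289]
12.8667
```

View pics/s2.png

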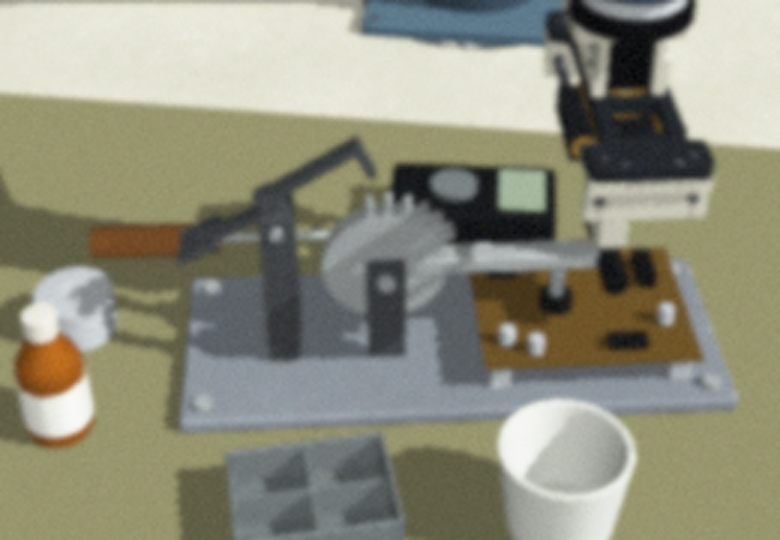

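The arm is level and the foot, near (555,300), is on the board. The TCP height of 88.9 mm matches a bar top of 89 mm, and the pawl is still clear. I'll press once more, retreat and check before handing in.

Run:
```python
from bench import robot
import cv2
p=robot.current_tcp_pos()
print(robot.move_linear([p[0],p[1],p[2]-4],speed=20,f_stop=12),robot.current_tcp_pos(),robot.current_contact_force())
robot.sleep(.2)
robot.move_linear([p[0],p[1],120],speed=60); robot.move_linear([p[0],p[1],230])
robot.sleep(.3); print(robot.current_contact_force(),robot.current_t())
s=robot.get_image("scene"); cv2.imwrite("pics/s3.png",cv2.resize(s["img"][140:320,200:460],None,fx=3,fy=3,interpolation=2))
```

```text
True [516.63444929 136.45550465  88.87177128] [-2.87792214 -0.58305919 10.61077572]
[ 0.06400757 -0.03616677  0.05257301] 15.1917
```

View pics/s3.png

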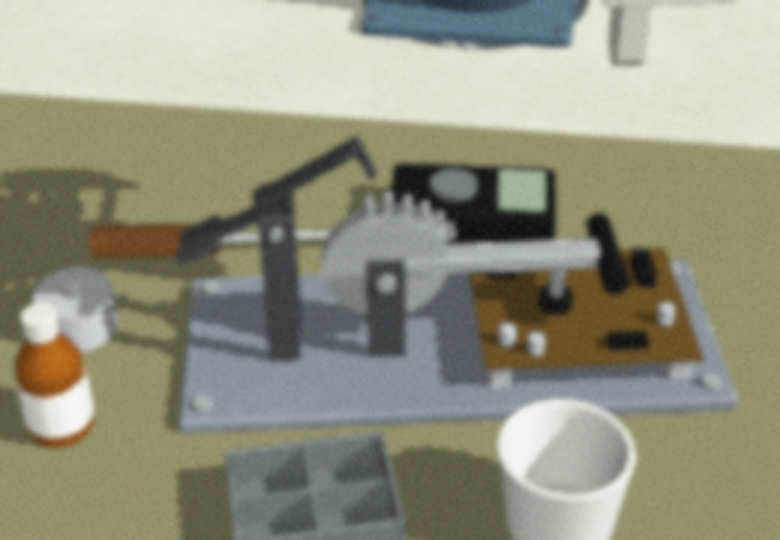

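The arm stays down with its foot at (555,300), the pawl stays clear with its tip at (360,150), and the robot is free of everything.

```bash
python3 -c "
from bench import robot
print(robot.hand_in())"
```

```text
the job is handed in; nothing more can be done
None
```

I pressed the pawl to its stop, then pushed the hold-down arm down until its foot rested on the board, and handed the job in at about 15 s. The last picture showed the pawl clear and the robot off everything, but the hand-in returned no verdict.

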